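# Hang a key on the key carousel

## Task

Turn the key carousel by the grip bar on its top until its one empty hook faces front, right over the pointer on the foot. Then hang the loose key with the oblong wooden fob on that hook by its steel ring, and let it hang free; leave the loose key with the round fob where it lies.

Things in the scene. Friction and masses are not known exactly. Their poses are not given: they have to be found in the camera images.
- stand: The fixed round foot of the key carousel (dark steel, 124 mm across, 16 mm high, standing on the desk); origin on the turning axis at desk height, z up, -x to the foot's front, where the pointer stands out. Everything on the axis up to the grip bar's top lies within 256 mm of the desk.
- pointer (a point): Tip of the small aluminium pointer at the foot's front, 78 mm from the turning axis, 8 mm above the desk; it does not move when the carousel turns.
- rotor (a joint): Angle of the carousel's turning part (tube, four hooks, grip bar), rad; 0 when the empty hook stands over the pointer, growing anticlockwise seen from above; turns between -2.8 and 2.8 and stays where it is left (stiff, 0.12 N m, no spring). It starts with the empty hook 0.7 to 1.4 rad anticlockwise of the pointer. The other three hooks, at 90 degree steps, carry keys with round or square fobs that are fixed to them.
- grip_bar (a point): Centre of the upright grip bar on top of the carousel, on the turning axis, 240 mm above the desk: dark steel, 44 mm long, 15 mm thick, 36 mm high (from 220 to 256 mm). The point turns with the carousel: its x axis runs along the bar's length, y across its thickness; the bar's length is in line with the empty hook's arm.
- empty_hook (a point): Elbow of the empty hook, 80 mm from the turning axis and 170 mm above the desk; its own -x axis points outward, away from the turning axis. A steel rod 7 mm thick runs outward from the tube 200 mm above the desk, slopes down from 34 mm to 74 mm from the axis to reach this elbow, then turns up: the upright tip rises 38 mm above it, leaning 2 mm outward, with a ball 10 mm across on its end (top at 213 mm). A hung key stays at the elbow.
- oblong_key_grip (a point): Centre, half-way up, of the wooden fob of the loose oblong key: fob 56 mm long (x), 26 mm wide (y), 10 mm thick (z), lying flat on the desk, a steel ring at its +x end and a thin brass key blade 34 mm long at its -x end; rigid in one piece, 35 to 70 g.
- oblong_key_ring (a point): Centre of the oblong key's steel ring, which is rigid and lies in the plane of the fob: inner diameter 34 mm, wire 5 mm thick; 48.5 mm along +x from the fob's centre. Let go with the ring round a hook's upright tip and the fob outward of it, the key swings down and hangs from the elbow.
- round_key_grip (a point): Centre, half-way up, of the round wooden fob (48 mm across, 10 mm thick) of the other loose key, which has the same ring and blade; a bystander to be left alone. The two loose keys may lie either way round.

How it is judged:
By the outcome, as a careful person would: the job done as asked, in the order asked, and still so for the second after the job is handed in, with the robot touching nothing.
It also fails if it takes over 54 s, if anything falls off the work surface, if the arm or the gripper's body presses on something with over 40 N, if the wrist force passes 120 N, or if a joint passes its speed limit or range.

## Robot

A 7-joint arm with a two-finger parallel gripper is mounted at the origin on a cart in front of the work surface, level with it; the furniture and walls round the work are solid. World frame = base frame: x ahead of the robot, y to its left, z up, the work surface at z = 0. Lengths are in mm, angles in rad, forces in N, time in s.
With the tool pointing down it reaches from about 400 to 850 mm from the base axis. Payload 10.4 kg.
Tool frame: the origin (TCP) lies at the very end of the fingers, on their centre line; the grasp point (between the pads) lies 19 mm behind it; z points along the fingers, y is the line along which they close (so a half turn about z gives the same grasp; the last joint's range is limited). The gripper opens to 85 mm and grips with 20 to 120 N. Pads are 22 mm wide; open, the fingers measure 114 mm over their backs; the gripper's body (76 mm by 85 mm) begins 54 mm behind the grasp point. The pads swing forward as they close: fully open they stand 13 mm farther back than shut.
Start: joints at [1.183, 0.332, -0.065, 1.46, 0.022, 1.35, -0.088], TCP at [222.999, -583.886, 231.338] pointing down, gripper open.
Joint ranges: [-2.6, 2.6], [-0.5, 2.12], [-1.47, 1.34], [0.16, 2.42], [-1.27, 4.41], [0.06, 2.06], [-2.6, 2.6]. Speed limits (rad/s): [2.22, 2.22, 2.79, 2.79, 3.14, 3.14, 3.14].

## Interface

Orientations are given as a 3x3 rotation matrix whose columns are the frame's x, y, z axes.
In Python, from bench import manip, imaging, job_done gives the robot as it stands.
- The arm moves only by the shell command python3 -m jog 'ROWS' [FORCE]. ROWS is JSON, a list that holds one entry, the list of rows, each a list of 5 numbers: the closure, from 0 (fully open) to 1 (shut), then the shift along the tool's x, y, z in cm, then the turn about the tool's z in rad. In form: [[[gripper, dx, dy, dz, twist], ...]]. A call has 1 to 5 rows; each row is the pose to reach, as a shift and turn from the pose commanded when the call began, along the tool's axes at that moment; what a row does not reach only later rows make up. A row lasts 1/8 s, in which the tool goes at most 62.5 mm and 10.7 degrees, less where a joint would pass 70% of its speed; a pose out of reach is approached as far as the arm can. A call with a gripper value outside its range is refused whole. The fingers move at their own pace and stop on an object; FORCE is the grip in N (left out, the last holds). Time passes only in rows, so rows that repeat a pose let the fingers close. It gives the time, the measured TCP pose, the force, the opening and the grip force at its end, in the units of the state.
- manip.observe(): the state, without advancing time (a new reading comes with each control period).
- imaging.capture(name): name is "side" or "top"; returns a dict with "img" (480x640x3 uint8, red, green, blue), "camera_matrix" (3x3 intrinsics, pixels), "k1" (the pictures are not rectified: a ray, as slopes to the right and down, at radius r is drawn at 1 + k1 r^2 times it, then the intrinsics apply), "pose" (4x4, takes a point from camera to world coordinates). Camera axes: x right, y up, looking along -z (the intrinsics and any distortion apply to the point x, -y, -z); pixel columns grow to the right and rows downward; lengths in mm; the calibration is good to about 2 mm. A picture is of the moment at which its call begins. There is no depth.
- job_done(): hands the job in; it is judged then, once.
The state is a dict: "time_s": time; "joints": joint angles; "joint_velocities": joint speeds; "joint_efforts": joint torques, N m; "ee_pos": TCP position; "ee_rot": TCP orientation; "ft_force": force on the tool from outside, world axes, zero at the start; "ft_torque": the same for the moment, N m; "grip_width": opening from 0.0 (shut) to 1.0 (fully open); "finger_force": force on a finger pad.
Only numpy, scipy, OpenCV 4.12 (cv2) and the standard library are available. Lean on these libraries where they do the work, as an engineer would, in place of code of your own. Each camera call takes 0.05 s, during which the arm holds its last target. There are 200 camera calls.

## Working session

There is one attempt and no reset: what is moved stays moved. The work goes in short steps, Python scripts to look and compute and a shell command to move; the robot and the scene stay as the last step left them, time stands still between calls to the robot, and variables do not carry over. Pictures are saved under pics/ and viewed, at most 10 in all, crops included, and the job is handed in when it is done.

```bash
mkdir -p pics; ls; cat > h.py <<'E'
import numpy as np, cv2
from bench import manip, imaging, job_done
def cap(n,f=None):
    c=imaging.capture(n)
    if f: cv2.imwrite('pics/'+f,c['img'][:,:,::-1])
    return c
def ray(c,u,v):
    K=np.array(c['camera_matrix']);k=c['k1']
    x=(u-K[0,2])/K[0,0];y=(v-K[1,2])/K[1,1];a,b=x,y
    for _ in range(30):
        s=1+k*(a*a+b*b);a,b=x/s,y/s
    P=np.array(c['pose']);return P[:3,3],P[:3,:3]@np.array([a,-b,-1])
def onz(c,u,v,z):
    o,d=ray(c,u,v);return o+d*(z-o[2])/d[2]
def proj(c,p):
    P=np.array(c['pose']);q=P[:3,:3].T@(np.array(p)-P[:3,3]);a,b=q[0]/-q[2],-q[1]/-q[2]
    s=1+c['k1']*(a*a+b*b);K=np.array(c['camera_matrix']);return K[0,0]*a*s+K[0,2],K[1,1]*b*s+K[1,2]
def tri(c1,p1,c2,p2):
    o,d=ray(c1,*p1);e,f=ray(c2,*p2)
    A=np.stack([d,-f],1);t=np.linalg.lstsq(A,e-o,rcond=None)[0]
    a,b=o+d*t[0],e+f*t[1];return (a+b)/2,np.linalg.norm(a-b)
def st():
    s=manip.observe();print(s['time_s'],np.round(s['ee_pos'],1),np.round(s['ee_rot'],3).tolist(),np.round(s['joints'],2),s['grip_width'],np.round(s['ft_force'],1))
E
python3 - <<'E'
from h import *
for n in('top','side'):
    c=cap(n,n+'0.png');print(n,c['camera_matrix'],c['k1'],np.round(c['pose'],3))
st()
E
```

```text
pics
top [[515.37884861   0.         318.49802987]
 [  0.         515.37884861 245.77125593]
 [  0.           0.           1.        ]] -0.12573665278296256 [[-2.30000e-02  9.95000e-01 -1.02000e-01  4.85165e+02]
 [-1.00000e+00 -2.30000e-02  1.00000e-03 -9.75230e+01]
 [-1.00000e-03  1.02000e-01  9.95000e-01  1.13305e+03]
 [ 0.00000e+00  0.00000e+00  0.00000e+00  1.00000e+00]]
side [[479.96338531   0.         323.15284571]
 [  0.         479.96338531 242.98580666]
 [  0.           0.           1.        ]] -0.01113563006268817 [[-9.32000e-01  2.23000e-01 -2.87000e-01  3.05772e+02]
 [-3.63000e-01 -5.99000e-01  7.14000e-01  5.57322e+02]
 [-1.20000e-02  7.69000e-01  6.39000e-01  7.36700e+02]
 [ 0.00000e+00  0.00000e+00  0.00000e+00  1.00000e+00]]
0.1 [ 222.9 -583.5  230.6] [[0.934, 0.357, -0.001], [0.357, -0.934, 0.001], [-0.0, -0.001, -1.0]] [ 1.18  0.33 -0.06  1.46  0.02  1.35 -0.09] 0.9997437545435303 [-1.1 -0.   0.5]
```

View pics/top0.png

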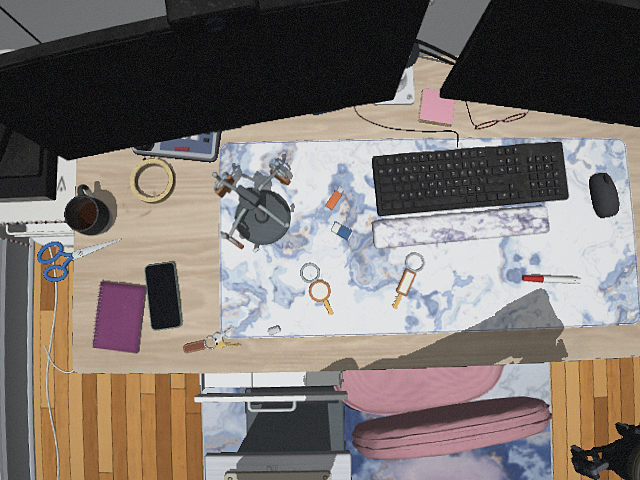

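View pics/side0.png

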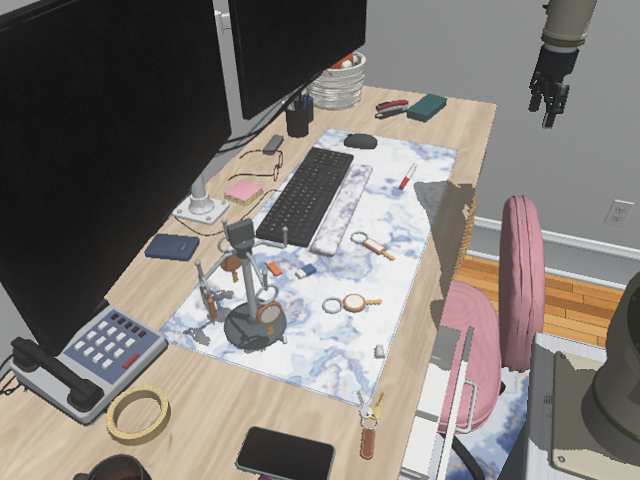

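Oblong key: ring at (414,262), fob at (405,283) in the top view. Carousel foot is around (263,218) there and (255,325) in the side view. The round key is near (318,290). Next I'll zoom in on the carousel.

```bash
python3 - <<'E'
import cv2,numpy as np
a=cv2.imread('pics/top0.png')[140:260,200:310];b=cv2.imread('pics/side0.png')[205:365,180:310]
a=cv2.resize(a,None,fx=4,fy=4,interpolation=2)[:480];b=cv2.resize(b,None,fx=2.75,fy=2.75,interpolation=2)
H=480;o=np.zeros((H,800,3),np.uint8);o[:480,:440]=a;o[:440,440:440+b.shape[1]]=b[:440,:360]
cv2.imwrite('pics/z1.png',o)
E
```

```text
(no output)
```

View pics/z1.png

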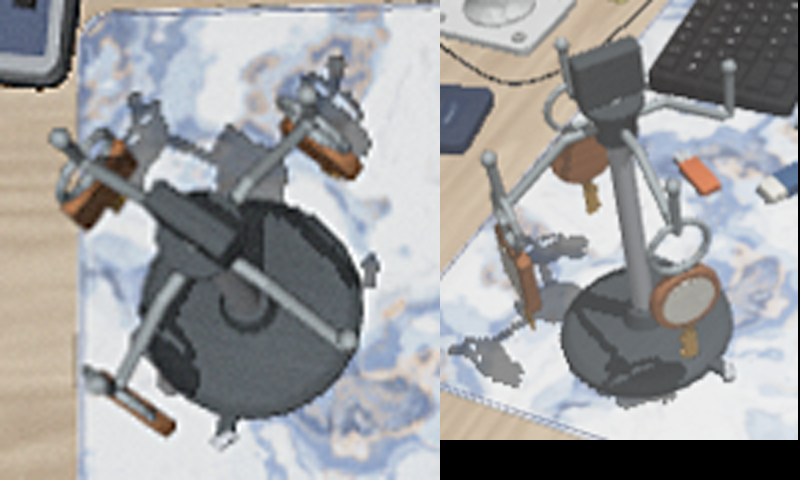

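The crop shows the pointer at top (257,247.5) and side (285,339.5). The empty hook's ball is at top (286.5,225) and side (285,229), and the bar is near top (249,195.5).

```bash
cat > m.py <<'E'
from h import *
t=cap('top');s=cap('side')
f=onz(t,262.5,217.2,16);p=tri(t,(256.5,247),s,(284.7,339.5));b=tri(t,(286.5,225),s,(285,229))
g=onz(t,248.7,195.5,256)
print('foot',f,'ptr',p,'ball',b,'bar',g)
print('ptr onz',onz(t,256.5,247,8),'ball onz',onz(t,286.5,225,208), 'ptr side',onz(s,284.7,339.5,8),'ball side',onz(s,285,229,208))
# bar long edges
A=onz(t,200+150/4,140+185/4,256);B=onz(t,200+238/4,140+262/4,256);print(A,B)
hsv=cv2.cvtColor(t['img'],cv2.COLOR_RGB2HSV)
m=cv2.inRange(hsv,(5,110,60),(25,255,255));m[:255]=0;m[320:]=0;m[:,:380]=0;m[:,430:]=0
ys,xs=np.nonzero(m);print(len(xs),xs.min(),xs.max(),ys.min(),ys.max())
W=np.array([onz(t,x,y,5)[:2] for x,y in zip(xs,ys)]);print(W.mean(0),cv2.fitLine(W.astype(np.float32),2,0,.01,.01).ravel())
print('ring',onz(t,414,262,5),'fob',onz(t,405,282,5))
o=cv2.resize(t['img'][240:325,290:430,::-1],None,fx=5,fy=5,interpolation=2);cv2.imwrite('pics/z2.png',o)
E
python3 m.py
```

```text
foot [665.6208251   22.51249724  16.        ] ptr (array([599.68965783,  37.15250889,   4.75625675]), np.float64(3.462149935380022)) ball (array([618.92834812, -41.70067841, 211.38686489]), np.float64(0.43291092234478984)) bar [665.55084138  20.34528102 256.        ]
ptr onz [600.99536127  37.36765614   8.        ] ball onz [619.21412922 -41.57314318 208.        ] ptr side [596.68528672  39.05109788   8.        ] ball side [621.16895646 -45.52551709 208.        ]
[682.47549352  39.83249133 256.        ] [647.45161635   1.71008876 256.        ]
151 392 415 269 308
[ 501.31244543 -279.15406087] [ 9.0766710e-01 -4.1969091e-01  5.0131244e+02 -2.7915405e+02]
ring [ 559.9431293  -308.39384134    5.        ] fob [ 516.49765016 -286.74262574    5.        ]
```

View pics/z2.png

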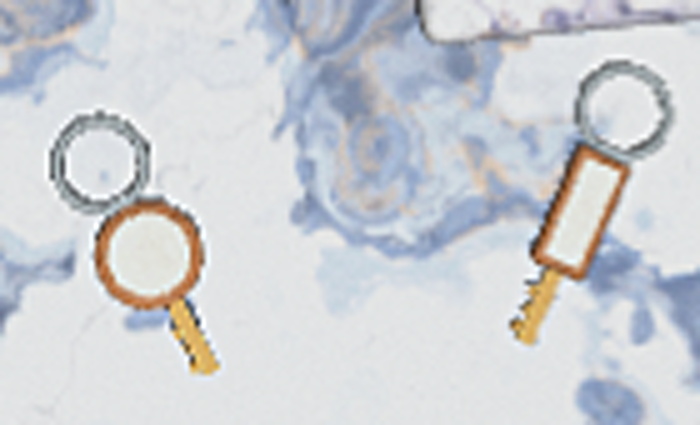

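Ring at (414.6,262) and fob at (406,282) in the top view, both clear to grasp. The bearing is about 166° for the pointer and about 233.6° for the empty hook, so I turn clockwise by about 1.18 rad.

```bash
cat >> h.py <<'E'
def go(x,y,z,ang=None):
    s=manip.observe();R=np.array(s['ee_rot']);d=R.T@(np.array([x,y,z])-s['ee_pos'])/10
    a=np.degrees(np.arctan2(R[1,0],R[0,0]));w=0 if ang is None else -np.radians((ang-a+180)%360-180)
    print('cm',np.round(d,2),'twist',round(w,3),'ang',round(a,1))
E
python3 -c "
from h import *
go(665.6,21.5,330,53.6)
t=cap('top');
for z in (100,300,500): print(onz(t,250,120,z),onz(t,250,135,z))"
```

```text
cm [ 62.95 -40.74  -9.88] twist -0.571 ang 20.9
[858.37681111  37.99460755 100.        ] [825.74884299  38.06101169 100.        ]
[786.12242749  11.75817744 300.        ] [759.81127912  11.81172565 300.        ]
[713.86804386 -14.47825267 500.        ] [693.87371525 -14.43756039 500.        ]
```

```bash
python3 -m jog '[[[0,0,0,-10,0],[0,12,-8,-10,-0.1],[0,18,-12,-10,-0.2],[0,24,-16,-10,-0.3],[0,30,-20,-10,-0.4]]]' 60; python3 -c "
from h import *
st();go(665.6,21.5,330,53.6)"
```

```text
time_s: 0.88
ee_pos: [367.1, -380.7, 326.5]
ee_rot: [[0.719, 0.695, 0.0], [0.695, -0.719, -0.001], [-0.0, 0.001, -1.0]]
ft_force: [0.9, -0.2, -0.2]
grip_width: 1.0
finger_force: 0.0
0.875 [ 367.1 -380.7  326.5] [[0.719, 0.695, 0.0], [0.695, -0.719, -0.001], [-0.0, 0.001, -1.0]] [ 0.96  0.1  -0.26  1.55  0.03  1.5  -0.11] 1.0004634311394258 [ 0.9 -0.2 -0.2]
cm [49.41 -8.19 -0.37] twist -0.167 ang 44.0
```

```bash
python3 -m jog '[[[0,10,-1.6,0,0],[0,16,-2.6,0,-0.05],[0,22,-3.6,0,-0.1],[0,28,-4.6,0,-0.15],[0,28,-4.6,0,-0.17]]]'; python3 -m jog '[[[0,5,0,0,0],[0,10,0,0,0],[0,15,0,0,0],[0,15,0,0,0],[0,15,0,0,0]]]' ;python3 -c "
from h import *
st();go(665.6,21.5,330,53.6)"
```

```text
time_s: 1.5
ee_pos: [537.8, -151.8, 326.1]
ee_rot: [[0.59, 0.807, 0.001], [0.807, -0.59, 0.001], [0.001, -0.0, -1.0]]
ft_force: [0.1, -1.3, -0.2]
grip_width: 1.0
finger_force: 0.0
time_s: 2.12
ee_pos: [625.3, -35.2, 325.7]
ee_rot: [[0.594, 0.804, -0.0], [0.804, -0.594, -0.0], [-0.001, -0.0, -1.0]]
ft_force: [0.2, 0.0, 0.3]
grip_width: 0.998
finger_force: 0.0
2.125 [625.3 -35.2 325.7] [[0.594, 0.804, -0.0], [0.804, -0.594, -0.0], [-0.001, -0.0, -1.0]] [ 0.4   0.36 -0.57  1.27  0.19  1.56 -0.78] 0.9975721292045517 [0.2 0.  0.3]
cm [ 6.96 -0.13 -0.43] twist -0.001 ang 53.6
```

```bash
python3 -m jog '[[[0,3.5,-0.1,0,0],[0,7,-0.1,0,0],[0,7,-0.1,3,0],[0,7,-0.1,6,0],[0,7,-0.1,9.8,0]]]'; python3 -m jog '[[[0.6,0,0,0,0],[1,0,0,0,0],[1,0,0,0,0],[1,0,0,0,0],[1,0,0,0,0]]]' 60 ;python3 -c "
from h import *
st();cap('side','side1.png')"
```

```text
time_s: 2.75
ee_pos: [666.3, 20.1, 227.9]
ee_rot: [[0.596, 0.803, 0.002], [0.803, -0.596, -0.001], [0.0, 0.002, -1.0]]
ft_force: [-0.3, -0.2, -0.1]
grip_width: 0.999
finger_force: 0.0
time_s: 3.38
ee_pos: [669.2, 20.3, 230.1]
ee_rot: [[0.596, 0.803, 0.008], [0.803, -0.596, -0.001], [0.004, 0.007, -1.0]]
ft_force: [13.6, -4.3, 0.3]
grip_width: 0.163
finger_force: 59.2
3.375 [669.2  20.3 230.1] [[0.596, 0.803, 0.008], [0.803, -0.596, -0.001], [0.004, 0.007, -1.0]] [ 0.3   0.49 -0.57  1.31  0.26  1.41 -0.9 ] 0.16332562169792483 [13.6 -4.3  0.3]
```

View pics/side1.png

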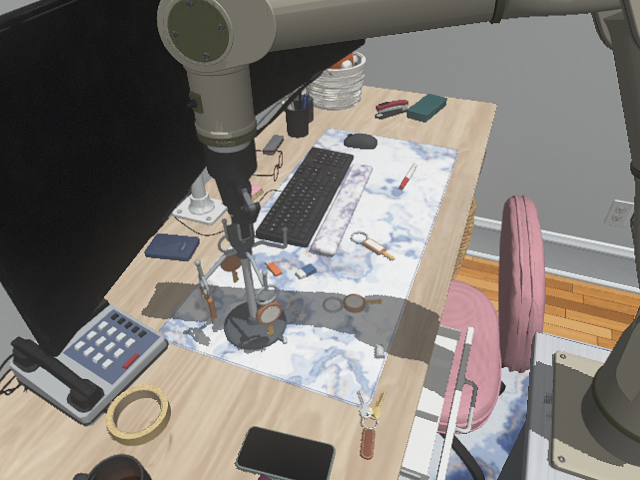

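The bar is gripped with the fingers square on it. I'll shift 4 mm along tool y to take off the side load, then turn.

```bash
python3 -m jog '[[[1,0,0.4,0,0],[1,0,0.4,0,0.12],[1,0,0.4,0,0.26],[1,0,0.4,0,0.4],[1,0,0.4,0,0.4]]]' 90 ;python3 -c "
from h import *
st()"
```

```text
time_s: 4.05
ee_pos: [668.8, 20.8, 230.2]
ee_rot: [[0.861, 0.509, 0.0], [0.509, -0.861, 0.0], [0.0, -0.0, -1.0]]
ft_force: [-8.6, 1.3, 10.3]
grip_width: 0.156
finger_force: 90.7
4.05 [668.8  20.8 230.2] [[0.861, 0.509, 0.0], [0.509, -0.861, 0.0], [0.0, -0.0, -1.0]] [ 0.25  0.48 -0.5   1.31  0.23  1.41 -1.28] 0.15614395154372024 [-8.6  1.3 10.3]
```

```bash
python3 -m jog '[[[1,0,0,0,0.14],[1,0,0,0,0.28],[1,0,0,0,0.42],[1,0,0,0,0.56],[1,0,0,0,0.7]]]'; python3 -m jog '[[[1,0,0,0,0.06],[1,0,0,0,0.06],[1,0,0,0,0.06]]]' ;python3 -c "
from h import *
st()
cap('side','side2.png');cap('top','top2.png')
a=cv2.imread('pics/top2.png')[140:270,190:300];b=cv2.imread('pics/side2.png')[205:365,180:320]
a=cv2.resize(a,(440,520),interpolation=2);b=cv2.resize(b,(360,411),interpolation=2)
o=np.zeros((520,800,3),np.uint8);o[:,:440]=a;o[:411,440:]=b
cv2.imwrite('pics/z3.png',o)"
```

```text
time_s: 4.68
ee_pos: [668.6, 22.0, 230.2]
ee_rot: [[0.986, -0.167, -0.0], [-0.167, -0.986, 0.002], [-0.001, -0.002, -1.0]]
ft_force: [-10.5, 4.4, 10.1]
grip_width: 0.158
finger_force: 90.6
time_s: 5.05
ee_pos: [668.6, 22.1, 230.2]
ee_rot: [[0.975, -0.221, -0.0], [-0.221, -0.975, 0.002], [-0.001, -0.002, -1.0]]
ft_force: [-9.7, 3.8, 11.1]
grip_width: 0.154
finger_force: 90.7
5.05 [668.6  22.1 230.2] [[0.975, -0.221, -0.0], [-0.221, -0.975, 0.002], [-0.001, -0.002, -1.0]] [ 0.17  0.46 -0.38  1.32  0.17  1.4  -2.  ] 0.15431143114014934 [-9.7  3.8 11.1]
```

View pics/z3.png

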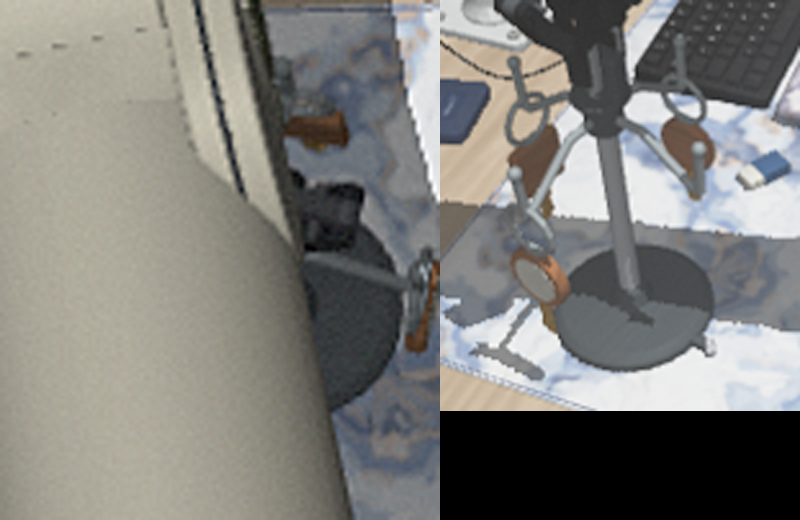

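The side crop has the arm hiding the top view. The ball is at about (280,263), and the hook's arm points roughly at the pointer tip (286,341). I'll release, back off toward the oblong key and measure.

```bash
python3 -m jog '[[[0,0,0,0,0],[0,0,0,0,0],[0,0,0,-3,0],[0,0,0,-8,0],[0,-4,4,-10,0]]]'; python3 -m jog '[[[0,-4,5,0,0],[0,-8,10,0,0],[0,-12,15,0,0],[0,-16,20,0,0],[0,-18,25,0,0]]]'; python3 -m jog '[[[0,0,5,0,0],[0,0,5,0,0]]]' ;python3 -c "
from h import *
st();go(515,-287,150,-24.8)
cap('side','side3.png');cap('top','top3.png')
a=cv2.imread('pics/top3.png')[140:270,190:300];b=cv2.imread('pics/side3.png')[205:365,180:320]
a=cv2.resize(a,(440,520),interpolation=2);b=cv2.resize(b,(360,411),interpolation=2)
o=np.zeros((520,800,3),np.uint8);o[:,:440]=a;o[:411,440:]=b
cv2.imwrite('pics/z4.png',o)"
```

```text
time_s: 5.78
ee_pos: [623.3, -8.2, 329.8]
ee_rot: [[0.976, -0.22, 0.003], [-0.22, -0.976, 0.002], [0.002, -0.003, -1.0]]
ft_force: [-0.5, -1.9, 0.7]
grip_width: 0.999
finger_force: 0.0
time_s: 6.4
ee_pos: [388.4, -214.8, 328.8]
ee_rot: [[0.975, -0.223, 0.002], [-0.223, -0.975, -0.001], [0.002, 0.001, -1.0]]
ft_force: [1.0, -1.0, 0.9]
grip_width: 1.001
finger_force: 0.0
time_s: 6.65
ee_pos: [377.2, -266.0, 328.1]
ee_rot: [[0.973, -0.23, -0.0], [-0.23, -0.973, -0.001], [0.0, 0.001, -1.0]]
ft_force: [0.3, 0.9, 0.9]
grip_width: 1.002
finger_force: 0.0
6.65 [ 377.2 -266.   328.1] [[0.973, -0.23, -0.0], [-0.23, -0.973, -0.001], [0.0, 0.001, -1.0]] [ 0.64 -0.06 -0.12  1.7  -0.01  1.5  -1.28] 1.001944486219411 [0.3 0.9 0.9]
cm [13.89 -1.14 17.81] twist 0.201 ang -13.3
```

View pics/z4.png

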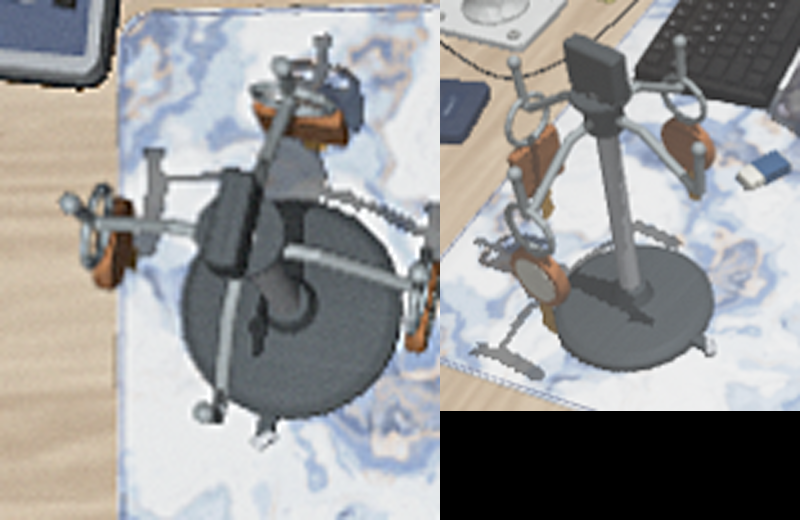

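The empty hook's ball is at top (241.75,243) and side (280,263), and the opposite ball is at top (260.75,156.5). The side ball is at top (207.5,191), and the pointer is at top (255.5,250.5) and side (286,341).

```bash
cat > m2.py <<'E'
from h import *
t=cap('top');s=cap('side')
an=lambda v:np.degrees(np.arctan2(v[1],v[0]))%360
b=onz(t,241.75,243,208);o=onz(t,260.75,156.5,208);l=onz(t,207.5,191,208);r=onz(t,294.5,210.5,208);p=onz(t,255.3,250.2,8)
print('ball',b,tri(t,(241.75,243),s,(280.3,263.3)),'opp',o,'l',l,'r',r,'ptr',p,onz(s,285.8,340.7,8))
f=onz(t,262.75,216.9,16);m=(b+o)/2;print('foot',f,'mid',m,(l+r)/2,np.linalg.norm(b-o))
print('hook ang',an(b-o),'l-r',an(l-r),'ptr ang',an(p-m),an(p-f),'rad',np.linalg.norm((p-f)[:2]))
# foot ellipse by mask
im=t['img'];g=im.astype(int);mk=((g.max(2)<95)&(g.max(2)-g.min(2)<22)).astype(np.uint8);mk[:188]=0;mk[248:]=0;mk[:,:228]=0;mk[:,297:]=0
cs=max(cv2.findContours(mk,0,1)[0],key=cv2.contourArea);h=cv2.convexHull(cs)[:,0]
W=np.array([onz(t,*q,16)[:2] for q in h],np.float32);print('enc',cv2.minEnclosingCircle(W))
E
python3 m2.py
```

```text
ball [588.31175988  40.12162122 208.        ] (array([589.05181309,  40.39042815, 208.2299158 ]), np.float64(1.626835088394208)) opp [748.24289127   4.0820993  208.        ] l [685.98648671 102.93541922 208.        ] r [645.49466048 -56.5643318  208.        ] ptr [593.99188996  40.0931179    8.        ] [593.50011519  40.93595944   8.        ]
foot [666.27351361  21.95481549  16.        ] mid [668.27732558  22.10186026 208.        ] [665.74057359  23.18554371 208.        ] 163.94149544154567
hook ang 167.3008575104969 l-r 75.75538260142592 ptr ang 166.38563242154993 165.91311380794747 rad 74.52268870585354
enc ((676.922607421875, 28.934614181518555), 63.6319465637207)
```

Hook bearing is about 166.6–167.3° and the pointer about 166.2°, so they line up within 1°. Next is the key, with the fob at about (517,-288.5) and axis -24.9°.

```bash
python3 -m jog '[[[0,5,-0.2,0,0.1],[0,10,-0.5,4,0.2],[0,14.1,-1,10,0.2],[0,14.1,-1,16,0.2],[0,14.1,-1,22,0.2]]]'; python3 -m jog '[[[0,0,0,5,0],[0,0,0,5,0],[0,0,0,5,0]]]';python3 -c "
from h import *
st();go(517,-288.5,2,-24.9)"
```

```text
time_s: 7.48
ee_pos: [520.0, -282.4, 111.1]
ee_rot: [[0.912, -0.41, 0.001], [-0.41, -0.912, 0.001], [0.001, -0.001, -1.0]]
ft_force: [1.1, -0.8, 0.0]
grip_width: 0.998
finger_force: 0.0
time_s: 7.85
ee_pos: [520.3, -284.1, 65.4]
ee_rot: [[0.911, -0.412, 0.003], [-0.412, -0.911, -0.001], [0.003, -0.0, -1.0]]
ft_force: [-0.2, -0.4, 0.9]
grip_width: 1.002
finger_force: 0.0
7.85 [ 520.3 -284.1   65.4] [[0.911, -0.412, 0.003], [-0.412, -0.911, -0.001], [0.003, -0.0, -1.0]] [ 0.56  0.41 -0.17  1.72  0.08  1.01 -1.63] 1.00157135242702 [-0.2 -0.4  0.9]
cm [-0.14  0.54  6.34] twist 0.01 ang -24.3
```

```bash
python3 -m jog '[[[0,-0.1,0.5,3,0.01],[0,-0.1,0.5,5.5,0.01],[0,-0.1,0.5,6.2,0.01],[0.3,-0.1,0.5,6.2,0.01],[0.5,-0.1,0.5,6.2,0.01]]]' 60; python3 -m jog '[[[1,0,0,0,0],[1,0,0,0,0],[1,0,0,0,0],[1,0,0,0,0]]]';python3 -m jog '[[[1,0,0,-2,0],[1,0,0,-5,0],[1,0,0,-10,0],[1,0,0,-15,0],[1,0,0,-15,0]]]';python3 -c "
from h import *
st();s=cap('side','side4.png');t=cap('top','top4.png')
p=np.array(manip.observe()['ee_pos']);u,v=map(int,proj(s,p));print(u,v);a=s['img'][v-60:v+60,u-70:u+70,::-1]
u,v=map(int,proj(t,p));print(u,v);b=t['img'][v-60:v+60,u-60:u+60,::-1]
cv2.imwrite('pics/z5.png',np.hstack([cv2.resize(a,(420,360)),cv2.resize(b,(360,360))]))"
```

```text
time_s: 8.48
ee_pos: [516.9, -288.8, 2.9]
ee_rot: [[0.907, -0.421, 0.002], [-0.421, -0.907, -0.001], [0.003, 0.0, -1.0]]
ft_force: [0.2, -0.4, 0.7]
grip_width: 0.604
finger_force: 0.0
time_s: 8.98
ee_pos: [516.4, -288.7, 2.3]
ee_rot: [[0.907, -0.422, 0.001], [-0.422, -0.907, -0.001], [0.002, 0.0, -1.0]]
ft_force: [-1.3, 1.0, 7.1]
grip_width: 0.281
finger_force: 59.3
time_s: 9.6
ee_pos: [518.1, -289.5, 157.1]
ee_rot: [[0.907, -0.422, 0.008], [-0.422, -0.907, -0.004], [0.009, 0.0, -1.0]]
ft_force: [0.2, 0.4, -0.5]
grip_width: 0.281
finger_force: 59.1
9.6 [ 518.1 -289.5  157.1] [[0.907, -0.422, 0.008], [-0.422, -0.907, -0.004], [0.009, 0.0, -1.0]] [ 0.57  0.31 -0.17  1.65  0.06  1.18 -1.62] 0.28090515889388906 [ 0.2  0.4 -0.5]
378 194
418 279
```

View pics/z5.png

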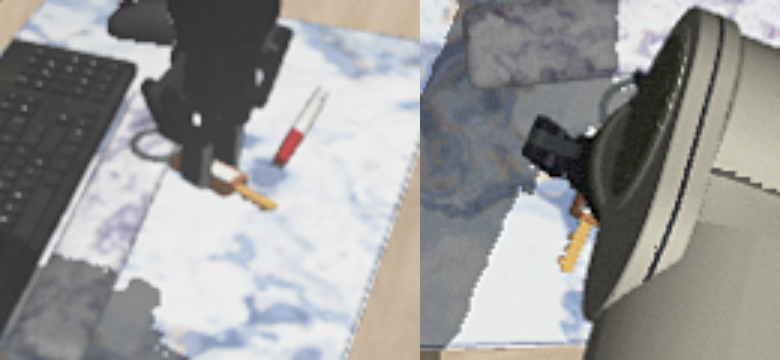

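The key is held straight by the fob, with the ring at about (359,183) in the side view. Next I'll move above the hook.

```bash
python3 -c "
from h import *
s=cap('side');R=onz(s,358.7,182.7,160);S=manip.observe();print(R,np.array(S['ee_rot']).T@(R-np.array(S['ee_pos'])))
go(541.6,51.1,245,-13)"
```

```text
[ 566.60275732 -308.23228765  160.        ] [54.92235106 -3.44540585 -8.91879105]
cm [-11.93 -31.87  -9.39] twist -0.208 ang -24.9
```

```bash
python3 -m jog '[[[1,0,0,-6,0],[1,-3,-5,-9.4,-0.05],[1,-5,-11,-9.4,-0.1],[1,-7,-17,-9.4,-0.15],[1,-8.5,-22,-9.4,-0.2]]]'; python3 -m jog '[[[1,-1.7,-4.5,0,0],[1,-3.4,-9.5,0,0],[1,-3.4,-9.5,0,0],[1,-3.4,-9.5,0,0]]]';python3 -c "
from h import *
st();go(541.6,51.1,245,-13)
s=cap('side','side6.png');t=cap('top','top6.png')
p=np.array([590,40,225]);u,v=map(int,proj(s,p));print(u,v);a=s['img'][v-50:v+50,u-50:u+50,::-1]
u,v=map(int,proj(t,p));print(u,v);b=t['img'][v-50:v+50,u-50:u+50,::-1]
cv2.imwrite('pics/z6.png',np.hstack([cv2.resize(a,(400,400),interpolation=2),cv2.resize(b,(400,400),interpolation=2)]))"
```

```text
time_s: 10.38
ee_pos: [530.7, -50.8, 244.2]
ee_rot: [[0.973, -0.231, -0.002], [-0.231, -0.973, 0.0], [-0.002, 0.0, -1.0]]
ft_force: [0.8, -0.6, -1.0]
grip_width: 0.279
finger_force: 59.2
time_s: 10.88
ee_pos: [520.1, 46.6, 244.2]
ee_rot: [[0.972, -0.233, -0.002], [-0.233, -0.972, -0.001], [-0.001, 0.001, -1.0]]
ft_force: [0.5, -0.6, -0.5]
grip_width: 0.283
finger_force: 59.2
10.875 [520.1  46.6 244.2] [[0.972, -0.233, -0.002], [-0.233, -0.972, -0.001], [-0.001, 0.001, -1.0]] [ 0.22  0.13 -0.43  1.69  0.06  1.34 -2.03] 0.2833236960295259 [ 0.5 -0.6 -0.5]
cm [ 1.98 -0.94 -0.08] twist -0.008 ang -13.5
279 255
240 241
```

View pics/z6.png

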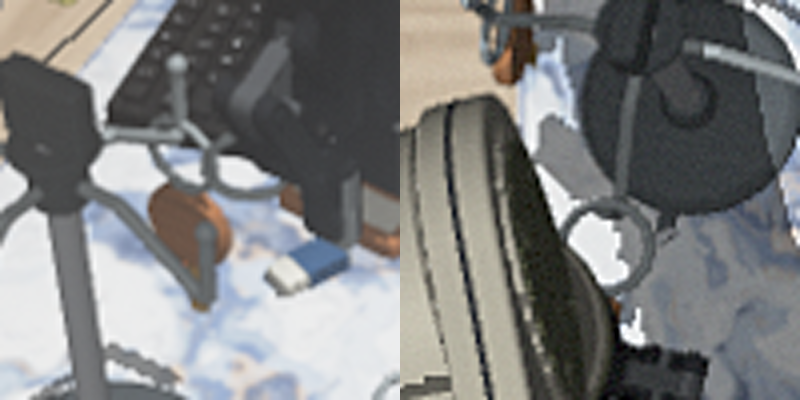

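In the top view the held ring is at about (242.4,252), just outward of the hook tip. In the side view the ball is at about (280,263) with the ring above it.

```bash
python3 -c "
from h import *
t=cap('top');R=onz(t,242.4,251.9,247);S=manip.observe();Q=np.array(S['ee_rot']).T
print(R,Q@(R-np.array(S['ee_pos'])),'need cm',Q@(np.array([588.5,40.2,247])-R)/10)"
```

```text
[568.43786174  33.31558752 247.        ] [49.55743717  0.81403612 -2.43432886] need cm [ 1.78792883 -1.14111875 -0.0019342 ]
```

```bash
python3 -m jog '[[[1,1,-0.5,0,0],[1,1.9,-1,0,0],[1,1.9,-1,0,0],[1,1.9,-1,1.5,0],[1,1.9,-1,2.5,0]]]'; python3 -m jog '[[[1,0,0,0.8,0],[1,0,0,1.6,0],[1,0,0,2.4,0],[1,0,0,3.2,0],[1,0,0,3.2,0]]]';python3 -c "
from h import *
st();go(541.4,51,190,-13)"
```

```text
time_s: 11.65
ee_pos: [540.7, 52.4, 218.5]
ee_rot: [[0.972, -0.233, -0.001], [-0.233, -0.972, -0.0], [-0.001, 0.001, -1.0]]
ft_force: [-0.3, -0.0, -0.9]
grip_width: 0.279
finger_force: 59.2
time_s: 12.28
ee_pos: [540.9, 52.5, 187.4]
ee_rot: [[0.972, -0.233, -0.001], [-0.233, -0.972, -0.0], [-0.001, 0.0, -1.0]]
ft_force: [0.1, -1.1, -0.4]
grip_width: 0.281
finger_force: 59.2
12.275 [540.9  52.5 187.4] [[0.972, -0.233, -0.001], [-0.233, -0.972, -0.0], [-0.001, 0.0, -1.0]] [ 0.2   0.21 -0.43  1.72  0.1   1.23 -2.06] 0.2809335887766156 [ 0.1 -1.1 -0.4]
cm [ 0.08  0.14 -0.26] twist -0.008 ang -13.5
```

No contact on the way down. I'll check that the tip is inside the ring by drawing it gently outward.

```bash
for i in 1; do python3 -m jog '[[[1,-0.5,0,0,0],[1,-0.9,0,0,0],[1,-1.1,0,0,0],[1,-1.1,0,0,0]]]'; done; python3 -m jog '[[[1,-0.2,0,0,0],[1,-0.4,0,0,0],[1,-0.4,0,0,0]]]'
```

```text
time_s: 12.78
ee_pos: [530.5, 55.2, 188.3]
ee_rot: [[0.972, -0.233, 0.0], [-0.233, -0.972, -0.0], [0.0, 0.0, -1.0]]
ft_force: [0.0, -0.6, -0.6]
grip_width: 0.285
finger_force: 59.2
time_s: 13.15
ee_pos: [528.8, 55.4, 188.8]
ee_rot: [[0.972, -0.234, 0.005], [-0.234, -0.972, -0.0], [0.005, -0.001, -1.0]]
ft_force: [9.7, -1.4, -2.5]
grip_width: 0.283
finger_force: 59.0
```

The outward pull is resisted at about 12 mm (10 N), so the tip is inside the ring. I'll relax, lower a bit and let go.

```bash
python3 -m jog '[[[1,0.5,0,0,0],[1,0.5,0,0.4,0],[1,0.5,0,0.8,0],[1,0.5,0,0.8,0]]]'; python3 -m jog '[[[0,0,0,0,0],[0,0,0,0,0],[0,0,0,0,0],[0,0,0,0,0],[0,0,0,0,0]]]'; python3 -m jog '[[[0,0,0,0,0],[0,0,0,-2,0],[0,0,0,-5,0],[0,-4,0,-10,0],[0,-9,0,-10,0]]]'; python3 -m jog '[[[0,-2,6,0,0],[0,-4,12,0,0],[0,-4,18,0,0],[0,-4,24,0,0],[0,-4,28,0,0]]]'; python3 -m jog '[[[0,0,2,0,0],[0,0,2,0,0],[0,0,2,0,0],[0,0,2,0,0],[0,0,2,0,0]]]'
python3 -c "
from h import *
st();s=cap('side','side7.png');t=cap('top','top7.png')
a=t['img'][140:300,190:340,::-1];b=s['img'][205:365,180:320,::-1]
cv2.imwrite('pics/z7.png',np.hstack([cv2.resize(a,(420,450),interpolation=2),cv2.resize(b,(380,434),interpolation=2)[:434] if 0 else cv2.resize(b,(380,450),interpolation=2)]))"
```

```text
time_s: 13.65
ee_pos: [531.1, 54.9, 179.4]
ee_rot: [[0.973, -0.233, -0.001], [-0.233, -0.973, -0.0], [-0.001, 0.0, -1.0]]
ft_force: [0.7, 0.7, -0.8]
grip_width: 0.28
finger_force: 59.3
time_s: 14.28
ee_pos: [531.6, 54.9, 180.1]
ee_rot: [[0.972, -0.233, 0.0], [-0.233, -0.972, -0.0], [0.0, 0.0, -1.0]]
ft_force: [-0.2, 0.1, -0.8]
grip_width: 0.996
finger_force: 0.0
time_s: 14.9
ee_pos: [444.8, 76.7, 283.2]
ee_rot: [[0.972, -0.233, 0.005], [-0.233, -0.972, 0.001], [0.005, -0.002, -1.0]]
ft_force: [-0.5, 1.5, 1.3]
grip_width: 1.002
finger_force: 0.0
time_s: 15.52
ee_pos: [338.7, -189.5, 280.3]
ee_rot: [[0.972, -0.235, 0.001], [-0.235, -0.972, -0.0], [0.001, 0.0, -1.0]]
ft_force: [1.4, -0.2, -0.7]
grip_width: 0.996
finger_force: 0.0
time_s: 16.15
ee_pos: [335.4, -206.0, 280.1]
ee_rot: [[0.973, -0.232, 0.0], [-0.232, -0.973, -0.0], [0.0, 0.0, -1.0]]
ft_force: [0.7, 0.1, -0.8]
grip_width: 0.996
finger_force: 0.0
16.15 [ 335.4 -206.   280.1] [[0.973, -0.232, 0.0], [-0.232, -0.973, -0.0], [0.0, 0.0, -1.0]] [ 0.48 -0.21 -0.04  1.93 -0.01  1.42 -1.36] 0.996394105292305 [ 0.7  0.1 -0.8]
```

View pics/z7.png

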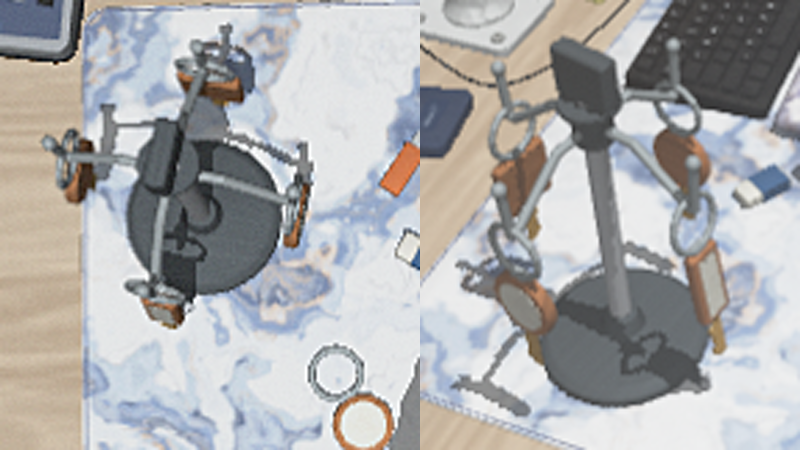

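The key hangs from the empty hook by its ring, fob down, at about (697,285) in the side crop. The other balls are where they were (top (207,191.5) and (260.5,156.5)), so the carousel hasn't turned. I'll let the swing die out and hand in.

```bash
for i in 1 2 3 4; do python3 -m jog '[[[0,0,0,0,0],[0,0,0,0,0],[0,0,0,0,0],[0,0,0,0,0],[0,0,0,0,0]]]' | head -1; done; python3 -c "
from bench import job_done
print(job_done())"
```

```text
time_s: 16.88
time_s: 17.5
time_s: 18.12
time_s: 18.75
the job is handed in; nothing more can be done
None
```

The empty hook now faces front within about 1° of the pointer, the oblong key hangs free on it by its ring, the round key was left alone, and the job was handed in at about 19 s.

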